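Pop open a touch-latch counter cupboard

ROBOT

A 7-joint arm with a two-finger parallel gripper is mounted at the origin on a cart in front of the work surface, level with it; the furniture and walls round the work are solid. World frame = base frame: x ahead of the robot, y to its left, z up, the work surface at z = 0. Lengths are in m, angles in degrees, forces in N, time in s.
With the tool pointing down it reaches from about 0.4 to 0.85 m from the base axis. Payload 10.4 kg.
Tool frame: the origin (TCP) lies between the finger pads; the fingertips stand 8 mm ahead of it and the grasp point (between the pads) lies 11 mm behind it (manip.tip_reach is the distance from the TCP to the fingertips, in m); z points along the fingers, y is the line along which they close (so a half turn about z gives the same grasp; the last joint's range is limited). The gripper opens to 85 mm and grips with 20 to 120 N. Pads are 22 mm wide; open, the fingers measure 114 mm over their backs; the gripper's body (76 mm by 85 mm) begins 54 mm behind the grasp point. The pads swing forward as they close: fully open they stand 13 mm farther back than shut.
Start: joints at [-67.472, 19.034, -3.707, 83.658, 1.238, 77.344, -5.071], TCP at [0.252, 0.572, 0.239] pointing down, gripper open.
Joint ranges: [-148.97, 148.97], [-28.65, 121.19], [-84.17, 76.75], [9.2, 138.47], [-72.65, 252.65], [3.7, 117.97], [-149.18, 149.18]. Speed limits (degrees/s): [127.2, 127.2, 159.86, 159.86, 180, 180, 180].

INTERFACE

Orientations are given as a 3x3 rotation matrix whose columns are the frame's x, y, z axes.
In Python, from bench import manip, optics, ticket gives the robot as it stands.
- The arm moves only by the tool arm_command, never from a script. Its argument "plan" is a list of rows, each an object of numbers: "wx", "wy", "wz": the turn, a rotation vector about the world's x, y, z in rad; "tx", "ty", "tz": the shift along the world's x, y, z in cm; "jaw": the opening, from -1 (shut) to 1 (fully open), so that 0 is half open. In form: [{"wx": .., "wy": .., "wz": .., "tx": .., "ty": .., "tz": .., "jaw": ..}, ...]. A call has 1 to 20 rows; each row is the pose to reach, as a shift and turn from the pose commanded when the call began; what a row does not reach only later rows make up. A row lasts 1/12 s, in which the tool goes at most 41.7 mm and 7.16 degrees, less where a joint would pass 70% of its speed; a pose out of reach is approached as far as the arm can. A call with a gripper value outside its range is refused whole. The fingers move at their own pace and stop on an object; "squeeze" is the grip in N (left out, the last holds). Time passes only in rows, so rows that repeat a pose let the fingers close. It gives the time, the measured TCP pose, the force, the opening and the grip force at its end, in the units of the state.
- manip.state(): the state, without advancing time (a new reading comes with each control period).
- optics.grab_frame(name): name is "side" or "top"; returns a dict with "pixels" (384x512x3 uint8, red, green, blue), "range_z" (384x512 float32, m along the optical axis (not along the pixel's ray), 0 where there is no reading), "fx", "fy", "cx", "cy" (pixels), "k1" (the pictures are not rectified: a ray, as slopes to the right and down, at radius r is drawn at 1 + k1 r^2 times it, then the intrinsics apply), "origin" and "orientation" of the camera in the world. Camera axes: x right, y up, looking along -z (the intrinsics and any distortion apply to the point x, -y, -z); pixel columns grow to the right and rows downward; lengths in m; the calibration is good to about 2 mm. A picture is of the moment at which its call begins.
- ticket.job_done(): hands the job in; it is judged then, once.
The state is a dict: "time_s": time; "joint_pos": joint angles; "qvel": joint speeds; "effort": joint torques, N m; "ee_pos": TCP position; "tcp_rot": TCP orientation; "wrist_force": force on the tool from outside, world axes, zero at the start; "torque": the same for the moment, N m; "finger_gap": opening from 0.0 (shut) to 1.0 (fully open); "grasp_force": force on a finger pad.
Only numpy, scipy, OpenCV 4.12 (cv2) and the standard library are available. Lean on these libraries where they do the work, as an engineer would, in place of code of your own. Each camera call takes 0.05 s, during which the arm holds its last target. There are 200 camera calls.

TASK

Open the small handle-less wooden cupboard on the worktop with the closed fingers only: push its door in at the round mark by the free edge until the catch lets go, take the hand away so that the door springs ajar by itself, then reach behind its free edge and swing it wide open, to about a right angle. Only push, gently: do not grip the door, and leave the things beside and inside the cupboard where they are.

Things in the scene. Friction and masses are not known exactly. Their poses are not given: they have to be found in the camera images.
- cupboard: Fixed wooden counter cupboard, 180 wide (y), 180 high, on the worktop; origin under its middle, z up, its front faces its own -x. Carcass x = -63 to +80 mm, y = -90 to +90 mm, walls 12 mm. The handle-less door covers the whole front: shut, its front face lies at x = -84 mm and its back at -70 mm; the 7 mm gap behind lets it be pushed in.
- push_mark (a point): Centre of the flush round steel mark (22 mm across) on the door's front face, 150 mm from the hinge line, 15 mm before the door's back plane, 26 mm inside the free edge, 155 mm above the worktop. Turns with the door; x points square into it, y from free edge to hinge. Pushed in along x, the catch lets go after 2 to 3 mm; hard stop at 6 mm; 4 to 6 N.
- door_hinge (a point): Point on the door's upright hinge line, at mid height (90 mm), in the door's back plane, at the cupboard's left (+y) side as seen from the robot. Turns with the door, axes as push_mark. From here the door is 176 mm wide; it is 14 mm thick, from 4 to 176 mm above the worktop. On its back a 38 mm striker stands out low by the free edge (36 mm above the worktop, 145 mm from the hinge).
- cupboard_door (a joint): Door angle in rad: 0 shut and latched, to -0.04 pushed in; it grows as the free edge swings out toward the robot and round to the left; stop at 1.75. When the push is taken away after the catch lets go, the spring brings it to about 0.45 (ajar) within 2 s; it follows the finger till then. Past that it swings with slight friction and stays where it is left.
- cup: Espresso cup, 64 mm across, 53 high, loose, standing upright about 20 cm to the left (+y) of the cupboard's middle, outside the door's swing; origin under the middle. A bystander.
- tamper: Coffee tamper, 58 mm across, 94 high, loose, upright about 18 cm to the right (-y) of the cupboard's middle; origin under the middle. A bystander.
- jar_a: Glass spice jar with black cap, 41 mm across, 105 high, standing loose inside the cupboard in its rear half; origin under the middle. A bystander.
- jar_b: Salt shaker, 44 mm across, 90 high, standing loose inside the cupboard in its rear half; origin under the middle. A bystander.

How it is judged:
By the outcome, as a careful person would: the job done as asked, in the order asked, and still so for the second after the job is handed in, with the robot touching nothing.
It also fails if it takes over 53 s, if anything falls off the work surface, if the arm or the gripper's body presses on something with over 40 N, if the wrist force passes 120 N, or if a joint passes its speed limit or range.

## Working session

There is one attempt and no reset: what is moved stays moved. The work goes in short steps, Python scripts to look and compute and a tool call to move; the robot and the scene stay as the last step left them, time stands still between calls to the robot, and variables do not carry over. Pictures are saved under pics/ and viewed, at most 10 in all, crops included, and the job is handed in when it is done.

Besides the shell and the picture viewer there is one more tool, called after "Emit:" as name([rows], argument=value, ...), one row to a line, values as JSON. arm_command: Moves the arm, as the interface text tells. Its arguments: {"type":"object","properties":{"plan":{"type":"array","items":{"type":"object","properties":{"wx":{"type":"number"},"wy":{"type":"number"},"wz":{"type":"number"},"tx":{"type":"number"},"ty":{"type":"number"},"tz":{"type":"number"},"jaw":{"type":"number"}}}},"squeeze":{"type":"number"}},"required":["plan"]}

```bash
mkdir -p pics
cat > h.py <<'E'
import numpy as np, cv2
from bench import manip, optics, ticket
def cloud(f):
    h,w=f["range_z"].shape
    u,v=np.meshgrid(np.arange(w),np.arange(h))
    a=(u-f["cx"])/f["fx"]; b=(v-f["cy"])/f["fy"]
    s,t=a.copy(),b.copy()
    for _ in range(8):
        k=1+f["k1"]*(s*s+t*t); s,t=a/k,b/k
    z=f["range_z"]
    P=np.stack([s*z,-t*z,-z],-1)@np.array(f["orientation"]).T+np.array(f["origin"])
    P[z==0]=np.nan
    return P
def grab(n,save=None):
    f=optics.grab_frame(n)
    if save: cv2.imwrite(f"pics/{save}.png",f["pixels"][:,:,::-1])
    return f,cloud(f)
E
python3 - <<'E'
from h import *
np.set_printoptions(precision=3,suppress=True)
for n in("side","top"):
    f,P=grab(n,n+"0"); print(n,f["fx"],f["k1"],f["origin"],f["orientation"])
    np.save(n+"0.npy",P)
s=manip.state();print(s["time_s"],s["ee_pos"],s["tcp_rot"],s["finger_gap"],s["wrist_force"],manip.tip_reach)
E
```

```text
side 370.54586421531184 0.004578312929527711 [0.993 0.022 0.882] [[-0.177 -0.86   0.48 ]
 [ 0.984 -0.151  0.092]
 [-0.006  0.488  0.873]]
top 426.29508909803553 0.04612044350353236 [ 0.026 -0.189  0.827] [[ 0.275  0.755 -0.595]
 [-0.961  0.225 -0.158]
 [ 0.015  0.616  0.788]]
0.1 [0.252 0.571 0.239] [[-0.915  0.404 -0.   ]
 [ 0.404  0.915 -0.001]
 [-0.    -0.001 -1.   ]] 1.001945217073862 [-0.18  -0.006  0.025] 0.008
```

View pics/side0.png

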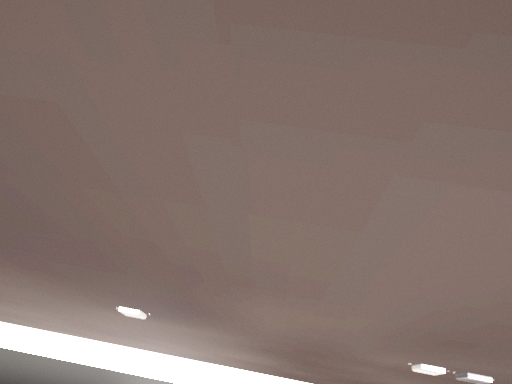

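View pics/top0.png

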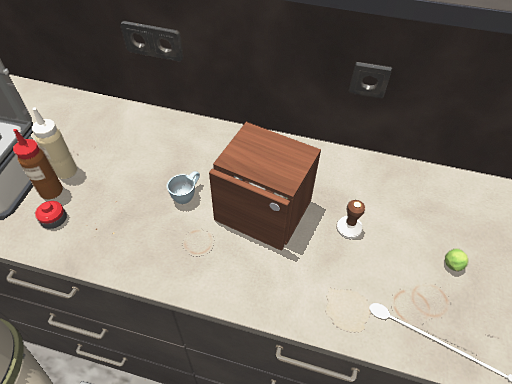

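The top view shows the cupboard at about (265,185), with the round mark at (275,207), the cup at (182,187) and the tamper at (351,218). The side view shows only what looks like a ceiling with lamps, so I'll rely on the top camera and check the side camera's range.

Run:
```python
from h import *
np.set_printoptions(precision=4,suppress=True)
S=np.load("side0.npy");print("side z",np.nanpercentile(S[...,2],[5,50,95]),np.isnan(S[...,2]).mean())
P=np.load("top0.npy")
u,v=np.meshgrid(np.arange(512),np.arange(384))
tab=(v>200)&(v<250)&(u>60)&(u<160); print("table z",np.nanmedian(P[tab][:,2]))
# cupboard top
R=(u>190)&(u<340)&(v>110)&(v<260)
m=R&(abs(P[...,2]-.18)<.008)
q=P[m][:,:2].astype(np.float32); print(m.sum(),np.median(P[m][:,2])); r=cv2.minAreaRect(q); print(r,cv2.boxPoints(r))
# door front face points: between z .03 and .165
poly=cv2.fillPoly(np.zeros((384,512),np.uint8),[np.array([[218,185],[278,205],[278,232],[220,210]])],1)>0
d=P[poly]; d=d[~np.isnan(d).any(1)]
c=d.mean(0); n=np.linalg.svd(d-c,full_matrices=False)[2][2]; print("door",c,n,np.abs((d-c)@n).std())
bgr=cv2.imread("pics/top0.png"); hsv=cv2.cvtColor(bgr,cv2.COLOR_BGR2HSV)
mk=(hsv[...,1]<70)&(hsv[...,2]>90)&(abs(u-275)<12)&(abs(v-207)<10)
print("mark",mk.sum(),np.median(P[mk],0),u[mk].mean(),v[mk].mean())
for nm,(a,b) in dict(cup=(182,187),tamper=(351,218)).items():
    k=(abs(u-a)<22)&(abs(v-b)<25)&(P[...,2]>.02)&(P[...,2]<.12); print(nm,np.nanmin(P[k],0),np.nanmax(P[k],0))
```

```text
side z [-0.3969  0.7153  0.8139] 0.020238240559895832
table z 0.0005682056096989463
5210 0.18048240370125318
((0.6049813032150269, -0.05638304352760315), (0.18007513880729675, 0.16668829321861267), 78.1968765258789) [[ 0.505  -0.1275]
 [ 0.6681 -0.1616]
 [ 0.705   0.0147]
 [ 0.5418  0.0488]]
door [ 0.5246 -0.045   0.1128] [-0.9791  0.2031 -0.0046] 0.0004919273564603966
mark 68 [nan nan nan] 274.5735294117647 206.11764705882354
cup [0.5543 0.1066 0.0202] [0.6422 0.1707 0.0566]
tamper [ 0.5941 -0.2781  0.02  ] [ 0.6314 -0.2409  0.0966]
```

```bash
python3 -c "
import cv2;i=cv2.imread('pics/top0.png')[110:260,150:380];cv2.imwrite('pics/crop0.png',cv2.resize(i,None,fx=3.4,fy=3.4,interpolation=cv2.INTER_CUBIC))"; ls; python3 -c "
from bench import manip;print(dir(manip))"
```

```text
h.py
pics
side0.npy
top0.npy
['Unreachable', '__class__', '__delattr__', '__dict__', '__dir__', '__doc__', '__eq__', '__format__', '__ge__', '__getattribute__', '__getstate__', '__gt__', '__hash__', '__init__', '__init_subclass__', '__le__', '__lt__', '__module__', '__ne__', '__new__', '__reduce__', '__reduce_ex__', '__repr__', '__setattr__', '__sizeof__', '__str__', '__subclasshook__', '__weakref__', 'state', 'tip_reach']
```

View pics/crop0.png

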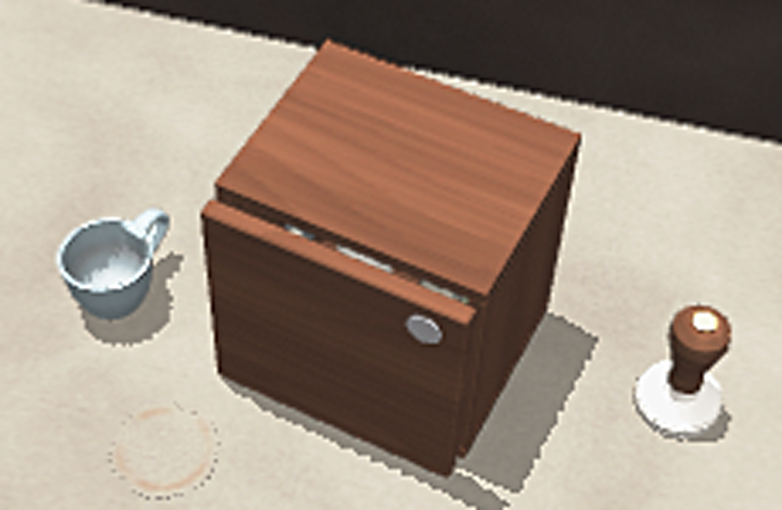

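```bash
cat >> h.py <<'E'
from scipy.spatial.transform import Rotation as Ro
X=np.array([.979,-.2035,0]);Y=np.array([.2035,.979,0]);O=np.array([.607,-.0568,0]);Z=np.array([0,0,1.])
W=lambda x,y,z:O+X*x/1000+Y*y/1000+Z*z/1000
def C(p): d=np.asarray(p)-O; return np.array([d@X,d@Y,d[2]])*1000
def st():
    s=manip.state(); return s,np.array(s["ee_pos"]),np.array(s["tcp_rot"])
E
python3 - <<'E'
from h import *
np.set_printoptions(precision=4,suppress=True)
f,P=grab("top")
a=np.array([[(274.6-f["cx"])/f["fx"],(206.1-f["cy"])/f["fy"]]])[0]
s=a/(1+f["k1"]*(a@a)); d=np.array(f["orientation"])@np.array([s[0],-s[1],-1]); o=np.array(f["origin"])
n=X; p0=W(-85,0,0); print("mark ray on face (cup frame)",C(o+d*((p0-o)@n)/(d@n)), "world",o+d*((p0-o)@n)/(d@n),W(-85,-62,155))
S,p,R=st()
tgt=Ro.from_rotvec(-Y*np.radians(20)).as_matrix()@np.column_stack([-X,Y,-Z])
print("rotvec",Ro.from_matrix(tgt@R.T).as_rotvec())
for w in [W(-170,-62,159),W(-98,-62,159)]: print(w,(w-p)*100)
E
```

```text
mark ray on face (cup frame) [-84.9875 -63.0264 159.8623] world [ 0.511  -0.1012  0.1599] [ 0.5112 -0.1002  0.155 ]
rotvec [-0.1058 -0.3333  0.2088]
[ 0.428  -0.0829  0.159 ] [ 17.5604 -65.4403  -7.9709]
[ 0.4984 -0.0976  0.159 ] [ 24.6092 -66.9055  -7.9709]
```

Emit:
arm_command([
  {"tx":3,"ty":-3,"tz":1,"wx":0,"wy":0,"wz":0.05,"jaw":-1},
  {"tx":6,"ty":-6,"tz":2,"wx":0,"wy":0,"wz":0.1,"jaw":-1},
  {"tx":9,"ty":-9,"tz":2,"wx":0,"wy":0,"wz":0.15,"jaw":-1},
  {"tx":12,"ty":-12,"tz":2,"wx":0,"wy":0,"wz":0.2,"jaw":-1},
  {"tx":14,"ty":-15.5,"tz":2,"wz":0.209,"jaw":-1},
  {"tx":16,"ty":-19,"tz":2,"wz":0.209,"jaw":-1},
  {"tx":18,"ty":-22.5,"tz":2,"wz":0.209,"jaw":-1},
  {"tx":18,"ty":-26.5,"tz":2,"wz":0.209,"jaw":-1},
  {"tx":18,"ty":-30.5,"tz":2,"wz":0.209,"jaw":-1},
  {"tx":18,"ty":-34.5,"tz":2,"wz":0.209,"jaw":-1},
  {"tx":18,"ty":-38.5,"tz":2,"wz":0.209,"jaw":-1},
  {"tx":18,"ty":-42.5,"tz":2,"wz":0.209,"jaw":-1},
  {"tx":18,"ty":-46.5,"tz":2,"wz":0.209,"jaw":-1},
  {"tx":17.6,"ty":-50.5,"tz":2,"wz":0.209,"jaw":-1},
  {"tx":17.6,"ty":-54.5,"tz":2,"wz":0.209,"jaw":-1},
  {"tx":17.6,"ty":-58.5,"tz":2,"wz":0.209,"jaw":-1},
  {"tx":17.6,"ty":-62,"tz":2,"wz":0.209,"jaw":-1},
  {"tx":17.6,"ty":-65.4,"tz":2,"wz":0.209,"jaw":-1},
  {"tx":17.6,"ty":-65.4,"tz":2,"wz":0.209,"jaw":-1},
  {"tx":17.6,"ty":-65.4,"tz":2,"wz":0.209,"jaw":-1},
])

```text
schema error: expected keys wx, wy, wz, tx, ty, tz, jaw
```

```bash
cat > t.py <<'E'
from h import *
import sys
np.set_printoptions(precision=4,suppress=True)
S,p,R=st()
x,y,z,t=map(float,sys.argv[1:5])
tgt=Ro.from_rotvec(-Y*np.radians(t)).as_matrix()@np.column_stack([-X,Y,-Z])
print("cup",C(p),"gap",S["finger_gap"],"F",np.array(S["wrist_force"]),"j",S["joint_pos"])
print("rv",Ro.from_matrix(tgt@R.T).as_rotvec(),"t",(W(x,y,z)-p)*100,"time",S["time_s"])
E
python3 t.py -150 -62 160 20
```

```text
cup [-475.0629  542.9342  238.7091] gap 1.0038547035554457 F [-0.7526  0.6026 -0.6242] j [-67.4703  19.0637  -3.7073  83.6936   1.2373  77.3433  -5.0674]
rv [-0.1058 -0.3333  0.2088] t [ 19.5184 -65.8473  -7.8709] time 0.15
```

Emit:
arm_command([
  {"tx":18,"ty":-22,"tz":2,"wx":0,"wy":0,"wz":0.209,"jaw":-1},
  {"tx":18,"ty":-22,"tz":2,"wx":0,"wy":0,"wz":0.209,"jaw":-1},
  {"tx":18,"ty":-22,"tz":2,"wx":0,"wy":0,"wz":0.209,"jaw":-1},
  {"tx":18,"ty":-22,"tz":2,"wx":0,"wy":0,"wz":0.209,"jaw":-1},
  {"tx":18,"ty":-22,"tz":2,"wx":0,"wy":0,"wz":0.209,"jaw":-1},
  {"tx":18,"ty":-22,"tz":2,"wx":0,"wy":0,"wz":0.209,"jaw":-1},
  {"tx":18,"ty":-22,"tz":2,"wx":0,"wy":0,"wz":0.209,"jaw":-1},
  {"tx":17.6,"ty":-65.4,"tz":2,"wx":0,"wy":0,"wz":0.209,"jaw":-1},
  {"tx":17.6,"ty":-65.4,"tz":2,"wx":0,"wy":0,"wz":0.209,"jaw":-1},
  {"tx":17.6,"ty":-65.4,"tz":2,"wx":0,"wy":0,"wz":0.209,"jaw":-1},
  {"tx":17.6,"ty":-65.4,"tz":2,"wx":0,"wy":0,"wz":0.209,"jaw":-1},
  {"tx":17.6,"ty":-65.4,"tz":2,"wx":0,"wy":0,"wz":0.209,"jaw":-1},
  {"tx":17.6,"ty":-65.4,"tz":2,"wx":0,"wy":0,"wz":0.209,"jaw":-1},
  {"tx":17.6,"ty":-65.4,"tz":2,"wx":0,"wy":0,"wz":0.209,"jaw":-1},
  {"tx":17.6,"ty":-65.4,"tz":2,"wx":0,"wy":0,"wz":0.209,"jaw":-1},
  {"tx":17.6,"ty":-65.4,"tz":2,"wx":0,"wy":0,"wz":0.209,"jaw":-1},
  {"tx":17.6,"ty":-65.4,"tz":2,"wx":0,"wy":0,"wz":0.209,"jaw":-1},
  {"tx":17.6,"ty":-65.4,"tz":2,"wx":0,"wy":0,"wz":0.209,"jaw":-1},
  {"tx":17.6,"ty":-65.4,"tz":2,"wx":0,"wy":0,"wz":0.209,"jaw":-1},
  {"tx":17.6,"ty":-65.4,"tz":2,"wx":0,"wy":0,"wz":0.209,"jaw":-1},
])

```text
time_s: 1.82
ee_pos: [0.4282, -0.0829, 0.2593]
tcp_rot: [[-0.978, 0.208, -0.0], [0.208, 0.978, 0.001], [0.0, 0.001, -1.0]]
wrist_force: [0.7, 0.5, -0.5]
finger_gap: 0.001
grasp_force: 0.0
```

```bash
python3 t.py -150 -62 160 20
```

```text
cup [-169.7136  -61.9414  259.3008] gap 0.0012833767070009295 F [ 0.6508  0.5013 -0.4514] j [-25.0021  -8.2349  27.5755 109.8547   3.8625  77.4869  79.5108]
rv [-0.0723 -0.3416  0.004 ] t [ 1.9314 -0.4065 -9.9301] time 1.8167
```

Emit:
arm_command([
  {"tx":1,"ty":-0.2,"tz":-9.9,"wx":-0.072,"wy":-0.342,"wz":0.004,"jaw":-1},
  {"tx":1,"ty":-0.2,"tz":-9.9,"wx":-0.072,"wy":-0.342,"wz":0.004,"jaw":-1},
  {"tx":1,"ty":-0.2,"tz":-9.9,"wx":-0.072,"wy":-0.342,"wz":0.004,"jaw":-1},
  {"tx":4.4,"ty":-0.9,"tz":-9.9,"wx":-0.072,"wy":-0.342,"wz":0.004,"jaw":-1},
  {"tx":4.4,"ty":-0.9,"tz":-9.9,"wx":-0.072,"wy":-0.342,"wz":0.004,"jaw":-1},
  {"tx":4.4,"ty":-0.9,"tz":-9.9,"wx":-0.072,"wy":-0.342,"wz":0.004,"jaw":-1},
  {"tx":4.4,"ty":-0.9,"tz":-9.9,"wx":-0.072,"wy":-0.342,"wz":0.004,"jaw":-1},
])

```text
time_s: 2.4
ee_pos: [0.4758, -0.0906, 0.1642]
tcp_rot: [[-0.918, 0.201, 0.341], [0.188, 0.98, -0.07], [-0.348, 0.0, -0.937]]
wrist_force: [1.1, 0.0, 1.2]
finger_gap: -0.003
grasp_force: 0.0
```

```bash
python3 t.py -98 -62 160 20; python3 -c "
from h import *
f,P=grab('top');cv2.imwrite('pics/c1.png',cv2.resize(f['pixels'][90:270,160:400,::-1],None,fx=3,fy=3,interpolation=cv2.INTER_CUBIC))"
```

```text
cup [-121.5146  -59.8082  164.1722] gap -0.0030205731215480493 F [1.1146 0.0427 1.2415] j [-24.3475 -12.2511  25.3968 127.3897  12.5621  44.1792  72.3526]
rv [ 0.0011  0.0064 -0.0027] t [ 2.2594 -0.6926 -0.4172] time 2.4
```

View pics/c1.png

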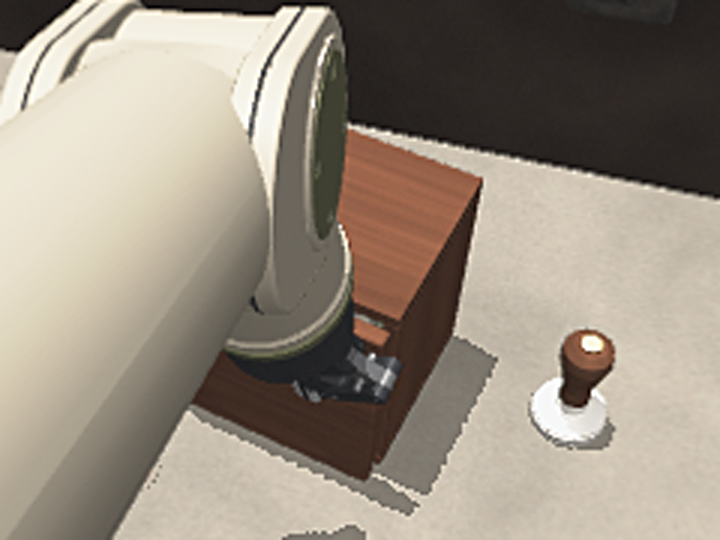

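The picture shows the closed fingertips in front of the mark, just short of the door, at about (385,370) in the crop.

Emit:
arm_command([
  {"tx":0,"ty":0,"tz":0,"wx":0,"wy":0,"wz":0,"jaw":-1},
  {"tx":0.5,"ty":-0.1,"tz":0,"wx":0,"wy":0,"wz":0,"jaw":-1},
  {"tx":1.0,"ty":-0.2,"tz":0,"wx":0,"wy":0,"wz":0,"jaw":-1},
  {"tx":1.5,"ty":-0.3,"tz":0,"wx":0,"wy":0,"wz":0,"jaw":-1},
  {"tx":2.0,"ty":-0.4,"tz":0,"wx":0,"wy":0,"wz":0,"jaw":-1},
  {"tx":2.0,"ty":-0.4,"tz":0,"wx":0,"wy":0,"wz":0,"jaw":-1},
  {"tx":2.0,"ty":-0.4,"tz":0,"wx":0,"wy":0,"wz":0,"jaw":-1},
])

```text
time_s: 3.03
ee_pos: [0.4926, -0.0954, 0.1602]
tcp_rot: [[-0.92, 0.202, 0.335], [0.189, 0.979, -0.07], [-0.342, -0.001, -0.94]]
wrist_force: [-0.7, 0.0, -0.2]
finger_gap: -0.003
grasp_force: 0.0
```

```bash
python3 t.py -98 -62 160 20
```

```text
cup [-104.1311  -61.0182  160.1963] gap -0.002511753487992012 F [-0.7157  0.026  -0.2101] j [-24.8561  -8.9668  27.0971 125.3474  10.5305  43.2837  74.5937]
rv [ 0.0013 -0.0003 -0.0018] t [ 0.5819 -0.2203 -0.0196] time 3.0333
```

Emit:
arm_command([
  {"tx":0.2,"ty":-0.04,"tz":0,"wx":0,"wy":0,"wz":0,"jaw":-1},
  {"tx":0.4,"ty":-0.08,"tz":0,"wx":0,"wy":0,"wz":0,"jaw":-1},
  {"tx":0.6,"ty":-0.12,"tz":0,"wx":0,"wy":0,"wz":0,"jaw":-1},
  {"tx":0.7,"ty":-0.15,"tz":0,"wx":0,"wy":0,"wz":0,"jaw":-1},
  {"tx":0.7,"ty":-0.15,"tz":0,"wx":0,"wy":0,"wz":0,"jaw":-1},
  {"tx":0.7,"ty":-0.15,"tz":0,"wx":0,"wy":0,"wz":0,"jaw":-1},
])

```text
time_s: 3.53
ee_pos: [0.4994, -0.0968, 0.1603]
tcp_rot: [[-0.92, 0.202, 0.335], [0.189, 0.979, -0.07], [-0.342, -0.001, -0.94]]
wrist_force: [-0.1, 0.2, -0.3]
finger_gap: -0.0
grasp_force: 0.0
```

```bash
python3 t.py -95 -62 160 20
```

```text
cup [-97.1943 -61.0319 160.2917] gap -0.0004965552518028092 F [-0.1086  0.1976 -0.3057] j [-24.9866  -7.9084  27.6087 124.5296   9.7508  43.0266  75.418 ]
rv [ 0.001   0.0001 -0.002 ] t [ 0.1967 -0.1388 -0.0292] time 3.5333
```

No contact yet, so I'll creep on in small steps.

Emit:
arm_command([
  {"tx":0.1,"ty":-0.02,"tz":0,"wx":0,"wy":0,"wz":0,"jaw":-1},
  {"tx":0.2,"ty":-0.04,"tz":0,"wx":0,"wy":0,"wz":0,"jaw":-1},
  {"tx":0.3,"ty":-0.06,"tz":0,"wx":0,"wy":0,"wz":0,"jaw":-1},
  {"tx":0.3,"ty":-0.06,"tz":0,"wx":0,"wy":0,"wz":0,"jaw":-1},
  {"tx":0.3,"ty":-0.06,"tz":0,"wx":0,"wy":0,"wz":0,"jaw":-1},
])

```text
time_s: 3.95
ee_pos: [0.5022, -0.0974, 0.1602]
tcp_rot: [[-0.921, 0.202, 0.335], [0.189, 0.979, -0.07], [-0.342, -0.001, -0.94]]
wrist_force: [-3.6, 0.7, 2.4]
finger_gap: -0.003
grasp_force: 1.8
```

Emit:
arm_command([
  {"tx":0.1,"ty":-0.02,"tz":0,"wx":0,"wy":0,"wz":0,"jaw":-1},
  {"tx":0.2,"ty":-0.04,"tz":0,"wx":0,"wy":0,"wz":0,"jaw":-1},
  {"tx":0.3,"ty":-0.06,"tz":0,"wx":0,"wy":0,"wz":0,"jaw":-1},
  {"tx":0.3,"ty":-0.06,"tz":0,"wx":0,"wy":0,"wz":0,"jaw":-1},
  {"tx":0.3,"ty":-0.06,"tz":0,"wx":0,"wy":0,"wz":0,"jaw":-1},
])

```text
time_s: 4.37
ee_pos: [0.5053, -0.0982, 0.1602]
tcp_rot: [[-0.92, 0.202, 0.335], [0.189, 0.979, -0.07], [-0.342, -0.001, -0.94]]
wrist_force: [-4.6, -1.2, 1.0]
finger_gap: -0.001
grasp_force: 1.8
```

Emit:
arm_command([
  {"tx":0.1,"ty":-0.02,"tz":0,"wx":0,"wy":0,"wz":0,"jaw":-1},
  {"tx":0.1,"ty":-0.02,"tz":0,"wx":0,"wy":0,"wz":0,"jaw":-1},
  {"tx":0.1,"ty":-0.02,"tz":0,"wx":0,"wy":0,"wz":0,"jaw":-1},
])

```text
time_s: 4.62
ee_pos: [0.5063, -0.0983, 0.1602]
tcp_rot: [[-0.92, 0.202, 0.335], [0.189, 0.979, -0.07], [-0.342, -0.001, -0.94]]
wrist_force: [-4.1, -0.7, 1.4]
finger_gap: 0.001
grasp_force: 1.9
```

Emit:
arm_command([
  {"tx":-3,"ty":0.6,"tz":0,"wx":0,"wy":0,"wz":0,"jaw":-1},
  {"tx":-6,"ty":1.2,"tz":0,"wx":0,"wy":0,"wz":0,"jaw":-1},
  {"tx":-9,"ty":1.8,"tz":1,"wx":0,"wy":0,"wz":0,"jaw":-1},
  {"tx":-9.5,"ty":1.9,"tz":4,"wx":0,"wy":0,"wz":0,"jaw":-1},
  {"tx":-9.5,"ty":1.9,"tz":8,"wx":0.072,"wy":0.342,"wz":0,"jaw":-1},
  {"tx":-9.5,"ty":1.9,"tz":10,"wx":0.072,"wy":0.342,"wz":0,"jaw":-1},
  {"tx":-9.5,"ty":-4,"tz":10,"wx":0.072,"wy":0.342,"wz":0,"jaw":-1},
  {"tx":-9.5,"ty":-8,"tz":10,"wx":0.072,"wy":0.342,"wz":0,"jaw":-1},
  {"tx":-9.5,"ty":-12,"tz":10,"wx":0.072,"wy":0.342,"wz":0,"jaw":-1},
  {"tx":-9.5,"ty":-15,"tz":10,"wx":0.072,"wy":0.342,"wz":0,"jaw":-1},
  {"tx":-9.5,"ty":-15,"tz":10,"wx":0.072,"wy":0.342,"wz":0,"jaw":-1},
  {"tx":-9.5,"ty":-15,"tz":10,"wx":0.072,"wy":0.342,"wz":0,"jaw":-1},
  {"tx":-9.5,"ty":-15,"tz":10,"wx":0.072,"wy":0.342,"wz":0,"jaw":-1},
  {"tx":-9.5,"ty":-15,"tz":10,"wx":0.072,"wy":0.342,"wz":0,"jaw":-1},
  {"tx":-9.5,"ty":-15,"tz":10,"wx":0.072,"wy":0.342,"wz":0,"jaw":-1},
  {"tx":-9.5,"ty":-15,"tz":10,"wx":0.072,"wy":0.342,"wz":0,"jaw":-1},
  {"tx":-9.5,"ty":-15,"tz":10,"wx":0.072,"wy":0.342,"wz":0,"jaw":-1},
  {"tx":-9.5,"ty":-15,"tz":10,"wx":0.072,"wy":0.342,"wz":0,"jaw":-1},
  {"tx":-9.5,"ty":-15,"tz":10,"wx":0.072,"wy":0.342,"wz":0,"jaw":-1},
  {"tx":-9.5,"ty":-15,"tz":10,"wx":0.072,"wy":0.342,"wz":0,"jaw":-1},
])

```text
time_s: 6.28
ee_pos: [0.4115, -0.248, 0.2604]
tcp_rot: [[-0.98, 0.201, 0.0], [0.201, 0.98, 0.001], [-0.0, 0.001, -1.0]]
wrist_force: [0.0, -1.0, 0.1]
finger_gap: 0.002
grasp_force: 0.0
```

```bash
python3 t.py -98 -85 220 0; python3 -c "
from h import *
f,P=grab('top');np.save('P2.npy',P);cv2.imwrite('pics/c2.png',cv2.resize(f['pixels'][90:290,150:400,::-1],None,fx=3,fy=3,interpolation=cv2.INTER_CUBIC))"
```

```text
cup [-152.4823 -227.0002  260.3815] gap 0.0021998659192726424 F [ 0.0109 -0.9788  0.1309] j [-18.8182  -2.6122  43.9599 104.8707   1.8106  77.0197 103.0932]
rv [-0.0008  0.0003 -0.0023] t [ 8.2264 12.7959 -4.0381] time 6.2833
```

View pics/c2.png

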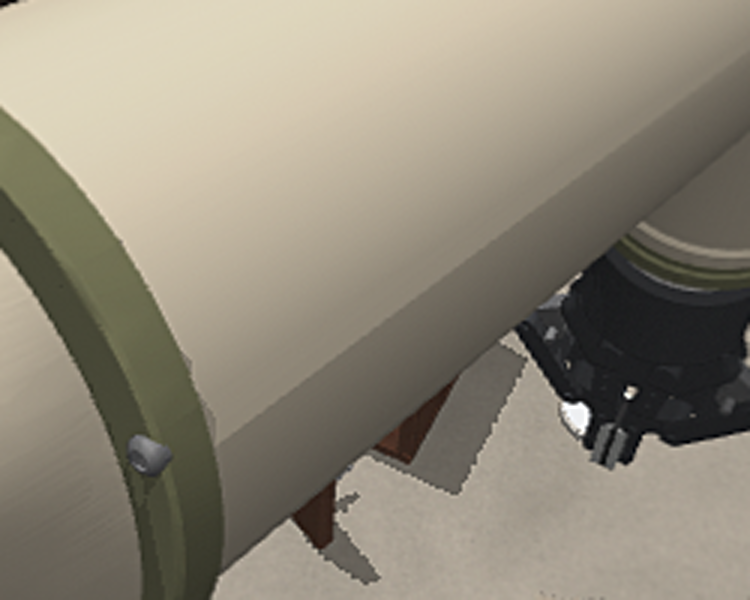

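The door has sprung ajar: its free edge is visible at about (320,510), and the carcass corner at (410,440). I'll measure the gap.

Run:
```python
from h import *
np.set_printoptions(precision=1,suppress=True)
P=np.load("P2.npy")
def box(u0,u1,v0,v1):
    q=P[90+v0//3:90+v1//3,150+u0//3:150+u1//3].reshape(-1,3); q=q[~np.isnan(q).any(1)]; return np.array([C(x) for x in q])
for b in [(290,345,480,560),(380,450,380,460)]:
    q=box(*b); q=q[(q[:,2]>15)&(q[:,2]<185)]; print(len(q)); print(q[::max(1,len(q)//14)])
```

```text
172
[[-148.6  -68.    92.4]
 [-148.   -68.    79.9]
 [-151.8  -67.8   77.7]
 [-157.   -59.4   70.7]
 [-158.   -62.1   70.5]
 [-157.3  -61.9   65.1]
 [-156.8  -59.5   58.2]
 [-154.6  -53.9   45.7]
 [-152.5  -50.6   35.4]
 [-152.7  -50.7   31.5]
 [-153.6  -53.6   31.2]
 [-157.5  -60.2   38.9]
 [-154.3  -65.6   34.1]
 [-157.   -60.2   25.1]
 [-155.5  -62.    15.4]]
145
[[  6.5 -88.9  20.7]
 [-14.6 -89.6  32.3]
 [ -9.9 -89.   17.7]
 [-32.  -89.5  39.1]
 [-61.5 -88.4  69.6]
 [-57.1 -89.5  60.7]
 [-48.8 -89.4  45.4]
 [-40.7 -89.4  30.5]
 [-40.3 -89.6  26. ]
 [-38.1 -89.3  18.6]
 [-60.6 -78.9  33.8]
 [-53.9 -72.2  15.3]
 [-63.  -84.9  33.5]
 [-60.2 -88.9  28.5]
 [-61.7 -87.7  21.3]]
```

Emit:
arm_command([
  {"tx":3.4,"ty":3.7,"tz":-3,"wx":0,"wy":0,"wz":0,"jaw":-1},
  {"tx":6.9,"ty":7.4,"tz":-6,"wx":0,"wy":0,"wz":0,"jaw":-1},
  {"tx":6.9,"ty":7.4,"tz":-9,"wx":0,"wy":0,"wz":0,"jaw":-1},
  {"tx":6.9,"ty":7.4,"tz":-12.2,"wx":0,"wy":0,"wz":0,"jaw":-1},
  {"tx":6.9,"ty":7.4,"tz":-12.2,"wx":0,"wy":0,"wz":0,"jaw":-1},
  {"tx":6.9,"ty":7.4,"tz":-12.2,"wx":0,"wy":0,"wz":0,"jaw":-1},
  {"tx":6.9,"ty":7.4,"tz":-12.2,"wx":0,"wy":0,"wz":0,"jaw":-1},
  {"tx":7.3,"ty":9.3,"tz":-12.2,"wx":0,"wy":0,"wz":0,"jaw":-1},
  {"tx":7.7,"ty":11.1,"tz":-12.2,"wx":0,"wy":0,"wz":0,"jaw":-1},
  {"tx":8.1,"ty":13,"tz":-12.2,"wx":0,"wy":0,"wz":0,"jaw":-1},
  {"tx":8.4,"ty":14.8,"tz":-12.2,"wx":0,"wy":0,"wz":0,"jaw":-1},
  {"tx":8.4,"ty":14.8,"tz":-12.2,"wx":0,"wy":0,"wz":0,"jaw":-1},
  {"tx":8.4,"ty":14.8,"tz":-12.2,"wx":0,"wy":0,"wz":0,"jaw":-1},
  {"tx":8.4,"ty":14.8,"tz":-12.2,"wx":0,"wy":0,"wz":0,"jaw":-1},
])

```text
time_s: 7.5
ee_pos: [0.4961, -0.1016, 0.1402]
tcp_rot: [[-0.979, 0.203, 0.003], [0.203, 0.979, 0.001], [-0.003, 0.001, -1.0]]
wrist_force: [0.6, -1.0, 0.2]
finger_gap: 0.002
grasp_force: 0.0
```

```bash
python3 t.py -100 -65 138 0
python3 - <<'E'
from h import *
np.set_printoptions(precision=2,suppress=True)
S,p,R=st()
# finger centre path: back-plane offset e (mm), along-door rho; from hinge (-70,88)
for th in np.arange(.45,1.62,.1):
    d=np.array([-np.sin(th),-np.cos(th)]); n=np.array([np.cos(th),-np.sin(th)])
    q=np.array([-70,88])+140*d+15*n
    print(round(th,2),q,(W(*q,138)-p)*100)
E
```

```text
cup [-99.5051 -66.4225 140.2061] gap 0.0017282543302966865 F [ 0.6089 -1.0351  0.2018] j [-27.7141   9.4314  37.4985 110.34    -6.5669  62.1425  90.7593]
rv [-0.0009  0.0031 -0.0005] t [-0.0179  0.15   -0.2206] time 7.5
0.45 [-117.39  -44.59] [-1.3   2.5  -0.22]
0.55 [-130.39  -39.19] [-2.47  3.29 -0.22]
0.65 [-142.78  -32.53] [-3.55  4.2  -0.22]
0.75 [-154.45  -24.66] [-4.53  5.21 -0.22]
0.85 [-165.28  -15.67] [-5.4   6.31 -0.22]
0.95 [-175.15   -5.64] [-6.17  7.49 -0.22]
1.05 [-183.98    5.33] [-6.81  8.74 -0.22]
1.15 [-191.66   17.12] [-7.32 10.05 -0.22]
1.25 [-198.13   29.62] [-7.7  11.41 -0.22]
1.35 [-203.32   42.7 ] [-7.94 12.8  -0.22]
1.45 [-207.17   56.24] [-8.04 14.2  -0.22]
1.55 [-209.66   70.09] [-8.   15.61 -0.22]
```

Emit:
arm_command([
  {"tx":-0.6,"ty":1.2,"tz":0,"wx":0,"wy":0,"wz":0,"jaw":-1},
  {"tx":-1.2,"ty":2.3,"tz":0,"wx":0,"wy":0,"wz":0,"jaw":-1},
  {"tx":-1.8,"ty":2.7,"tz":0,"wx":0,"wy":0,"wz":0,"jaw":-1},
  {"tx":-2.4,"ty":3.1,"tz":0,"wx":0,"wy":0,"wz":0,"jaw":-1},
  {"tx":-3.0,"ty":3.6,"tz":0,"wx":0,"wy":0,"wz":0,"jaw":-1},
  {"tx":-3.5,"ty":4.0,"tz":0,"wx":0,"wy":0,"wz":0,"jaw":-1},
  {"tx":-4.0,"ty":4.5,"tz":0,"wx":0,"wy":0,"wz":0,"jaw":-1},
  {"tx":-4.5,"ty":5.0,"tz":0,"wx":0,"wy":0,"wz":0,"jaw":-1},
  {"tx":-5.0,"ty":5.6,"tz":0,"wx":0,"wy":0,"wz":0,"jaw":-1},
  {"tx":-5.4,"ty":6.2,"tz":0,"wx":0,"wy":0,"wz":0,"jaw":-1},
  {"tx":-5.8,"ty":6.8,"tz":0,"wx":0,"wy":0,"wz":0,"jaw":-1},
  {"tx":-6.2,"ty":7.4,"tz":0,"wx":0,"wy":0,"wz":0,"jaw":-1},
  {"tx":-6.5,"ty":8.0,"tz":0,"wx":0,"wy":0,"wz":0,"jaw":-1},
  {"tx":-6.8,"ty":8.6,"tz":0,"wx":0,"wy":0,"wz":0,"jaw":-1},
  {"tx":-7.1,"ty":9.2,"tz":0,"wx":0,"wy":0,"wz":0,"jaw":-1},
  {"tx":-7.3,"ty":9.9,"tz":0,"wx":0,"wy":0,"wz":0,"jaw":-1},
  {"tx":-7.5,"ty":10.5,"tz":0,"wx":0,"wy":0,"wz":0,"jaw":-1},
  {"tx":-7.7,"ty":11.1,"tz":0,"wx":0,"wy":0,"wz":0,"jaw":-1},
])

```text
time_s: 9.0
ee_pos: [0.4191, 0.0107, 0.1392]
tcp_rot: [[-0.979, 0.203, 0.003], [0.203, 0.979, 0.001], [-0.002, 0.002, -1.0]]
wrist_force: [2.2, 0.0, 6.0]
finger_gap: -0.005
grasp_force: 0.7
```

```bash
python3 t.py -209 65 138 0; python3 -c "
from h import *
f,P=grab('top');np.save('P3.npy',P);cv2.imwrite('pics/c3.png',cv2.resize(f['pixels'][90:330,130:400,::-1],None,fx=2.4,fy=2.4,interpolation=cv2.INTER_CUBIC))"
```

```text
cup [-197.6688   27.8373  139.2362] gap -0.004524444360543603 F [2.2469 0.0196 5.9542] j [-37.4947  -4.0477  29.236  121.6135   2.187   61.7783  68.9628]
rv [-0.0012  0.0026 -0.0009] t [-0.3503  3.8678 -0.1236] time 9.0
```

View pics/c3.png

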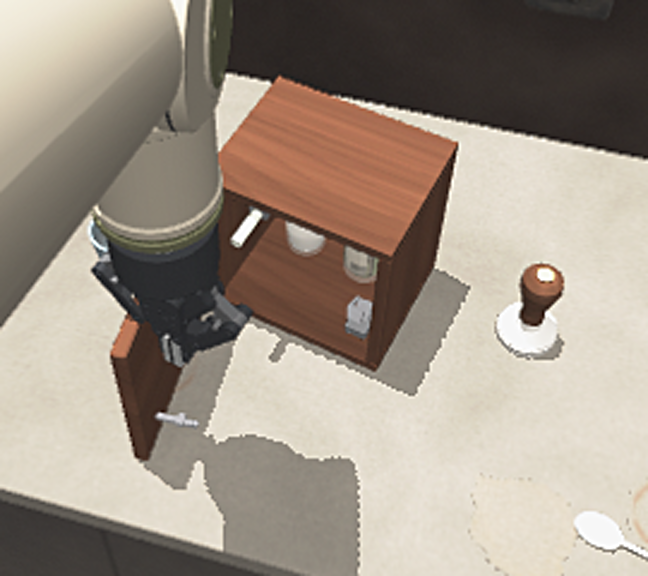

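The door is well on its way: its free edge is at about (130,400) in the crop, and the cup, tamper and jars stand untouched. The upward force suggests a knuckle is brushing the door's top, so I'll raise slightly and finish.

Emit:
arm_command([
  {"tx":0.1,"ty":-0.3,"tz":0.6,"wx":0,"wy":0,"wz":0,"jaw":-1},
  {"tx":0.1,"ty":-0.3,"tz":1.2,"wx":0,"wy":0,"wz":0,"jaw":-1},
  {"tx":0,"ty":0,"tz":1.3,"wx":0,"wy":0,"wz":0,"jaw":-1},
  {"tx":-0.1,"ty":0.5,"tz":1.3,"wx":0,"wy":0,"wz":0,"jaw":-1},
  {"tx":-0.2,"ty":1.0,"tz":1.3,"wx":0,"wy":0,"wz":0,"jaw":-1},
  {"tx":-0.2,"ty":1.5,"tz":1.3,"wx":0,"wy":0,"wz":0,"jaw":-1},
  {"tx":-0.3,"ty":2.0,"tz":1.3,"wx":0,"wy":0,"wz":0,"jaw":-1},
  {"tx":-0.3,"ty":2.4,"tz":1.3,"wx":0,"wy":0,"wz":0,"jaw":-1},
  {"tx":-0.3,"ty":2.8,"tz":1.3,"wx":0,"wy":0,"wz":0,"jaw":-1},
  {"tx":-0.3,"ty":3.2,"tz":1.3,"wx":0,"wy":0,"wz":0,"jaw":-1},
  {"tx":-0.3,"ty":3.5,"tz":1.3,"wx":0,"wy":0,"wz":0,"jaw":-1},
  {"tx":-0.3,"ty":3.5,"tz":1.3,"wx":0,"wy":0,"wz":0,"jaw":-1},
  {"tx":-0.3,"ty":3.5,"tz":1.3,"wx":0,"wy":0,"wz":0,"jaw":-1},
])

```text
time_s: 10.13
ee_pos: [0.4154, 0.0459, 0.1513]
tcp_rot: [[-0.98, 0.201, -0.0], [0.201, 0.98, 0.001], [0.0, 0.001, -1.0]]
wrist_force: [-0.4, 0.0, 0.5]
finger_gap: 0.001
grasp_force: 0.0
```

```bash
python3 t.py -209 65 151 0
cat > d.py <<'E'
from h import *
f,P=grab('top');Q=(P-O); x=Q@X*1000;y=Q@Y*1000;z=Q[...,2]*1000
hsv=cv2.cvtColor(f['pixels'],cv2.COLOR_RGB2HSV)
m=(x<-100)&(x>-260)&(y>20)&(y<150)&(z>15)&(z<160)&(hsv[...,1]>80)&((hsv[...,0]<20)|(hsv[...,0]>165))
print(m.sum())
b=np.polyfit(x[m],y[m],1);r=y[m]-np.polyval(b,x[m]); k=abs(r)<6
xx,yy=x[m][k],y[m][k]; c=np.array([xx.mean(),yy.mean()]); v=np.linalg.svd(np.c_[xx,yy]-c,full_matrices=False)[2][0]
v=-v if v[0]>0 else v
print("angle",np.arctan2(-v[0],-v[1]),"c",c,"x range",xx.min(),xx.max(),k.sum())
E
python3 d.py
```

```text
cup [-208.4738   61.5973  151.3082] gap 0.0010532985020328249 F [-0.3681  0.0245  0.4675] j [-39.6566  -4.8169  26.3212 120.7436   2.3389  63.586   63.9333]
rv [-0.0007 -0.     -0.0023] t [ 0.0205  0.3423 -0.0308] time 10.1333
1179
angle 1.5088376139556556 c [-194.55667025   79.64293226] x range -246.009464101924 -100.06635312041497 1126
```

Emit:
arm_command([
  {"tx":0,"ty":0.3,"tz":0,"wx":0,"wy":0,"wz":0,"jaw":-1},
  {"tx":0.1,"ty":0.6,"tz":0,"wx":0,"wy":0,"wz":0,"jaw":-1},
  {"tx":0.1,"ty":0.9,"tz":0,"wx":0,"wy":0,"wz":0,"jaw":-1},
  {"tx":0.1,"ty":1.0,"tz":0,"wx":0,"wy":0,"wz":0,"jaw":-1},
  {"tx":0.1,"ty":1.0,"tz":0,"wx":0,"wy":0,"wz":0,"jaw":-1},
])

```text
time_s: 10.6
ee_pos: [0.4165, 0.0562, 0.1513]
tcp_rot: [[-0.98, 0.201, 0.0], [0.201, 0.98, 0.001], [0.0, 0.001, -1.0]]
wrist_force: [0.2, -0.3, 0.5]
finger_gap: -0.003
grasp_force: 0.0
```

```bash
python3 d.py
```

```text
1372
angle 1.5709063782883348 c [-187.81971131   87.74547717] x range -246.1466634453763 -100.06463004896895 1318
```

The door is at a right angle. Now I'll back off toward -y, then up.

Emit:
arm_command([
  {"tx":-0.2,"ty":-1,"tz":0,"wx":0,"wy":0,"wz":0,"jaw":-1},
  {"tx":-0.5,"ty":-2.5,"tz":0,"wx":0,"wy":0,"wz":0,"jaw":-1},
  {"tx":-0.5,"ty":-4,"tz":2,"wx":0,"wy":0,"wz":0,"jaw":-1},
  {"tx":-0.5,"ty":-6,"tz":5,"wx":0,"wy":0,"wz":0,"jaw":-1},
  {"tx":-0.5,"ty":-9,"tz":8,"wx":0,"wy":0,"wz":0,"jaw":-1},
  {"tx":-0.5,"ty":-12,"tz":10,"wx":0,"wy":0,"wz":0,"jaw":-1},
  {"tx":-0.5,"ty":-12,"tz":10,"wx":0,"wy":0,"wz":0,"jaw":-1},
  {"tx":-0.5,"ty":-12,"tz":10,"wx":0,"wy":0,"wz":0,"jaw":-1},
  {"tx":-0.5,"ty":-12,"tz":10,"wx":0,"wy":0,"wz":0,"jaw":-1},
])

```text
time_s: 11.4
ee_pos: [0.411, -0.0641, 0.2508]
tcp_rot: [[-0.979, 0.202, -0.0], [0.202, 0.979, 0.001], [0.001, 0.001, -1.0]]
wrist_force: [-0.1, 0.5, -0.9]
finger_gap: 0.004
grasp_force: 0.0
```

```bash
python3 d.py; python3 t.py 0 0 0 0; python3 -c "
from h import *
f,P=grab('top','c4')"
```

```text
492
angle 1.563645507167401 c [-150.81631722   87.75646555] x range -240.62891651674963 -100.08804884837835 492
cup [-190.6199  -46.6065  250.4842] gap 0.0009122783931143468 F [ 0.2976  0.3842 -0.1893] j [-34.0836 -12.2377  32.4285 113.2316   6.6437  77.2955  74.6963]
rv [-0.0008 -0.0012 -0.0028] t [ 19.613    0.6838 -25.0484] time 11.45
```

View pics/c4.png

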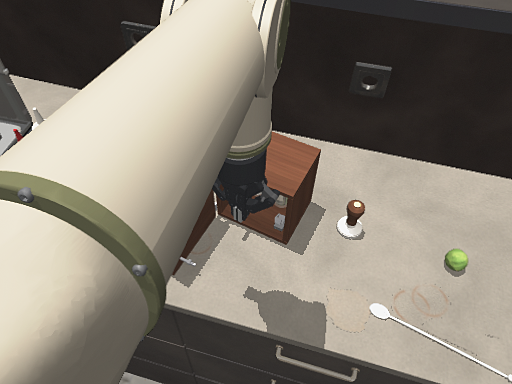

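The picture shows the hand clear of everything at about (245,200). The door stands open at a right angle at (190,245), and the tamper is unmoved at (351,218).

```bash
python3 -c "
from bench import ticket;print(ticket.job_done())"
```

```text
the job is handed in; nothing more can be done
None
```

The cupboard door is open to about 90°: I pushed it in at the mark, it sprang ajar by itself, and I swung it open from behind with closed fingers. The job is handed in at about 11.5 s with the hand clear; the tamper looks unmoved in the last picture, but the arm hid the cup and most of the inside there (they looked undisturbed mid-swing).

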